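Put up the locking cup tower on the classroom till table

TASK

Put up the cup tower for the class sale: take the dust cap off the dock's socket and lay it in the grey tray, push the big cup with the lugs all the way down into the socket and turn it clockwise to its stop so that it locks, and only then swing the latch knob clockwise until it clicks over. Nest all the other cups that are there inside the big one, from the largest to the smallest, each standing upright right down on the floor of the one around it, and leave the other things on the table where they are.

Things in the scene. Friction and masses are not known exactly. Their poses are not given: they have to be found in the camera images.
- dock: grey metal base fixed to the table, about 130 x 270 mm, top face 26 mm above the table; origin on the table under the middle of the base; z up; its y axis runs from the round socket end (socket axis at y = -60 mm) to the latch knob end (knob axis at y = +70 mm)
- socket (a point): centre of the socket's mouth, in the dock's top face (26 mm above the table), axes as the dock's. Hole 69 mm across in an 8 mm top plate, with two notches 19 mm wide on the dock's +y and -y sides, reaching 46 mm from the axis. Below the plate an open space 12 mm high, in which lugs can turn
- ejector (a joint): m the sprung steel floor disc in the socket is pushed down: 0 at rest (12 mm below the dock's top face) to 0.008 (20 mm below it); 5.5 N to start, about 10 N fully down
- cup_foot: the largest cup, white, with a bayonet foot: 80 mm tall, 68 mm across at the rim, 64 mm at the foot; lowest 30 mm solid, so its inner floor (59 mm across; mouth 63 mm) is 30 mm above its underside. Origin at the centre of its underside, z up its axis. Two lugs at the very bottom along +x and -x, 14 mm wide, 8 mm high, reach 43 mm from the axis. See lug for locking
- lug (a point): tip of one lug of the foot cup, 43 mm along the cup's x, 4 mm above its underside. To lock: lugs over the notches (either way round), push down until the underside is 20 mm below the dock's top, hold down and turn clockwise seen from above about 60 degrees (1.05 rad) to a stop; the lugs are then under the plate; released, the spring may lift the cup up to 4 mm. It cannot turn before it is down
- cup_wide: plain white open cup, next in size after the foot cup, short and wide; may be absent; round, 54 mm across at the foot widening to 58 mm at the rim, 72 mm tall, wall 2.5 mm, weighted floor 4 mm thick; origin at the centre of its underside, z up its axis
- cup_mid: plain white open cup, middle size; may be absent; round, 44 mm across at the foot widening to 48 mm at the rim, 90 mm tall, wall 2.5 mm, weighted floor 4 mm thick; origin at the centre of its underside, z up its axis
- cup_slim: plain white open cup, the tallest and slimmest; may be absent; round, 34 mm across at the foot widening to 38 mm at the rim, 108 mm tall, wall 2.5 mm, weighted floor 4 mm thick; origin at the centre of its underside, z up its axis
- dust_cap: black cap that covers the socket at the start: plug 60 mm across and 10 mm high, over it a flange 80 mm across and 5 mm thick lying on the dock's top face, over that an upright round grip 28 mm across and 28 mm high. 43 mm tall in all; origin at the centre of the plug's underside, z up. It lifts straight out
- tray: grey open tray fixed to the table, 150 x 150 mm, 35 mm high, wall and floor 4 mm; origin at the centre of its underside, z up
- latch (a joint): latch knob angle in rad: 0 open (steel arm about at right angles to the dock's length, towards its +x), growing clockwise seen from above to 1.4 closed (arm points at the socket, tip over the +y notch). Over-centre: a spring resists with about 0.25 N m at first, fading to nothing at 0.7 rad, then clicks it over to 1.4 and holds it there; released before 0.7 it springs back
- latch_grip (a point): on the latch knob's vertical axis, 61 mm above the table, the height to grip. The knob is a black upright bar 60 mm long (along this point's x, which points along the arm), 14 mm thick (y), 37 to 73 mm above the table. The steel arm under it (14 mm wide, 28 to 34 mm above the table) reaches 88 mm from the axis
- calculator: black desk calculator, 140 x 110 x 18 mm, bystander
- bottle: drink bottle, 64 mm across, 200 mm tall, standing, bystander
- stapler: blue and black stapler, 150 mm long, bystander
- eraser: board eraser, 120 x 50 x 36 mm, bystander
- glue_stick: glue stick standing on end, 28 mm across, 95 mm tall, bystander
- tape: roll of tape lying flat, 84 mm across, bystander
Mind the look-alikes: they are no part of the job. What is shaped like the dust_cap but pink or red is not meant.

How it is judged:
By the outcome, as a careful person would: the job done as asked, in the order asked, and still so for the second after the job is handed in, with the robot touching nothing.
Of cup_wide, cup_mid, cup_slim only 2 to 3 are there at a start; the rules pass over those that are not, and their reading is None.
At some moment in a run one of cup_wide, cup_mid may be knocked a few centimetres aside while the robot is not near it.
It also fails if it takes over 208 s, if anything falls off the work surface, if the arm or the gripper's body presses on something with over 40 N, if the wrist force passes 120 N, or if a joint passes its speed limit or range.

ROBOT

A 7-joint arm with a two-finger parallel gripper is mounted at the origin on the work surface. World frame = base frame: x ahead of the robot, y to its left, z up, the work surface at z = 0. Lengths are in m, angles in rad, forces in N, time in s.
With the tool pointing down it reaches from about 0.4 to 0.85 m from the base axis. Payload 4.5 kg.
Tool frame: the origin (TCP) lies at the very end of the fingers, on their centre line; the grasp point (between the pads) lies 19 mm behind it (r.grip_point_offset is the distance from the TCP to the grasp point, in m); y points along the fingers, x is the direction in which the jaws open and shut, and the axes are right-handed (so a half turn about y gives the same grasp; the last joint's range is limited). The gripper opens to 88 mm and grips with 3 to 60 N. Pads are 18 mm wide; open, the fingers measure 123 mm over their backs; the gripper's body (75 mm by 187 mm) begins 45 mm behind the grasp point.
Start: joints at [0.034, 0.689, -0.195, 1.565, 0.157, 0.902, -0.215], TCP at [0.625, 0, 0.239] pointing down, gripper open.
Joint ranges: [-3.01, 3.01], [-0.46, 2.08], [-1.47, 1.51], [0.13, 2.56], [-1, 4.14], [0.04, 2.09], [-2.66, 2.66]. Speed limits (rad/s): [2.57, 2.57, 3.14, 3.14, 3.14, 3.14, 3.14].

INTERFACE

Orientations are given as a unit quaternion [x, y, z, w].
In Python, from plant import get_state, snapshot, camera_params, job, r gives the robot as it stands.
- The arm moves only by the tool carry_out, never from a script. Its arguments are lists of equal length, an entry for each row: "offset": the shift along the world's x, y, z in m, a list of three; "twist": the turn about the world's z in degrees. In form: {"offset": [[tx, ty, tz], ...], "twist": [twist, ...]}. A call has 1 to 8 rows; each row shifts and turns the commanded pose from where the row before left it; what a row does not reach is not made up. A row lasts 1/8 s, in which the tool goes at most 62.5 mm and 10.7 degrees, less where a joint would pass 70% of its speed; a pose out of reach is approached as far as the arm can. A call with a gripper value outside its range is refused whole. "grip" is the finger opening in m, from 0 to 0.0881, set as the call begins (left out, the last holds). The fingers move at their own pace and stop on an object; "newtons" is the grip in N (left out, the last holds). Time passes only in rows, so rows that do not move let the fingers close. It gives the time, the measured TCP pose, the force and the opening at its end, in the units of the state.
- get_state(): the state, without advancing time (a new reading comes with each control period).
- snapshot(name): name is "scene" or "side" or "wrist"; returns the picture (384x512x3 uint8, red, green, blue); there is no depth.
- camera_params(name): a dict with "camera_matrix" (3x3 intrinsics, pixels), "eye" and "orientation" of the camera in the world. Camera axes: x right, y up, looking along -z (the intrinsics and any distortion apply to the point x, -y, -z); pixel columns grow to the right and rows downward; lengths in m; the calibration is good to about 2 mm. The wrist camera is an equidistant fisheye: a pixel r from the principal point sees the ray r / f radians off the axis. A picture is of the moment at which its call begins: read the wrist's pose just before it. camera_params takes no time and is no camera call; for the wrist camera it gives the pose at the moment of the call.
- job.finish_job(): hands the job in, once; it reports no verdict.
The state is a dict: "clock": time; "q": joint angles; "qd": joint speeds; "joint_torque": joint torques, N m; "tool_pos": TCP position; "eef_rot": TCP orientation; "contact_force": force on the tool from outside, world axes, zero at the start; "moment": the same for the moment, N m; "opening": opening from 0.0 (shut) to 1.0 (fully open).
Only numpy, scipy, OpenCV 4.12 (cv2) and the standard library are available. Lean on these libraries where they do the work, as an engineer would, in place of code of your own. Each camera call takes 0.05 s, during which the arm holds its last target. There are 200 camera calls.

## Working session

There is one attempt and no reset: what is moved stays moved. The work goes in short steps, Python scripts to look and compute and a tool call to move; the robot and the scene stay as the last step left them, time stands still between calls to the robot, and variables do not carry over. Pictures are saved under pics/ and viewed, about 12 in all and at most 16, crops included, and the job is handed in when it is done.

Besides the shell and the picture viewer there is one more tool, called as name(argument=value, ...), one argument or row to a line, values as JSON. carry_out: Moves the arm, as the interface text tells. Its arguments: {"type":"object","properties":{"offset":{"type":"array"},"twist":{"type":"array"},"grip":{"type":"number"},"newtons":{"type":"number"}},"required":["offset","twist"]}

```bash
mkdir -p pics; ls
cat > h.py <<'E'
import numpy as np, cv2
from scipy.spatial.transform import Rotation as R
from plant import get_state, snapshot, camera_params, job, r
def snap(n,f,crop=None,scale=1):
    p=camera_params(n); im=snapshot(n); cv2.imwrite('pics/raw_'+f+'.png',im[:,:,::-1])
    np.save('pics/'+f+'.npy',np.array(p,dtype=object),allow_pickle=True); return im,p
def ray(n,p,u,v):
    K=np.array(p['camera_matrix']); x=(u-K[0,2])/K[0,0]; y=(v-K[1,2])/K[1,1]
    if n=='wrist':
        t=np.hypot(x,y); s=np.sin(t)/t if t>1e-9 else 1; d=np.array([x*s,-y*s,-np.cos(t)])
    else: d=np.array([x,-y,-1.])
    return np.array(p['eye']), rot(p).apply(d/np.linalg.norm(d))
def rot(p):
    o=np.array(p['orientation']); return R.from_matrix(o) if o.shape==(3,3) else R.from_quat(o)
def onz(n,p,u,v,z):
    e,d=ray(n,p,u,v); return e+d*(z-e[2])/d[2]
def proj(n,p,X):
    K=np.array(p['camera_matrix']); c=rot(p).inv().apply(np.array(X)-np.array(p['eye'])); c=np.array([c[0],-c[1],-c[2]])
    if n=='wrist':
        h=np.hypot(c[0],c[1]); t=np.arctan2(h,c[2]); q=c[:2]/h*t if h>1e-12 else c[:2]*0
    else: q=c[:2]/c[2]
    return np.array([K[0,0]*q[0]+K[0,2],K[1,1]*q[1]+K[1,2]])
E
python3 - <<'E'
from h import *
ims=[]
for n in ['scene','side','wrist']:
    im,p=snap(n,n+'0'); ims.append(im); print(n,p)
print(get_state())
cv2.imwrite('pics/a.png',cv2.resize(ims[0],(800,600),interpolation=cv2.INTER_CUBIC)[:,:,::-1])
cv2.imwrite('pics/b.png',cv2.resize(ims[1],(800,600),interpolation=cv2.INTER_CUBIC)[:,:,::-1])
cv2.imwrite('pics/c.png',cv2.resize(ims[2],(800,600),interpolation=cv2.INTER_CUBIC)[:,:,::-1])
E
```

```text
pics
scene {'camera_matrix': array([[417.57201711,   0.        , 251.19523111],
       [  0.        , 417.57201711, 183.96952917],
       [  0.        ,   0.        ,   1.        ]]), 'eye': array([1.43015996, 0.51199473, 0.75036202]), 'orientation': array([0.23629815, 0.40252989, 0.76310257, 0.44699815])}
side {'camera_matrix': array([[390.68836987,   0.        , 251.29559638],
       [  0.        , 390.68836987, 193.05709715],
       [  0.        ,   0.        ,   1.        ]]), 'eye': array([0.32493729, 0.77904645, 1.01628118]), 'orientation': array([-0.04690833,  0.33663845,  0.92837545, -0.15031032])}
wrist {'camera_matrix': array([[297.31863964,   0.        , 260.65592614],
       [  0.        , 297.31863964, 186.09269491],
       [  0.        ,   0.        ,   1.        ]]), 'eye': array([0.62457765, 0.07483998, 0.3834817 ]), 'orientation': array([-1.47249049e-01,  8.26311843e-04, -7.67437372e-05,  9.89099100e-01])}
{'clock': 0.15, 'q': array([ 0.03381912,  0.68977708, -0.1945343 ,  1.56604924,  0.1573225 ,
        0.90252401, -0.21506017]), 'qd': array([ 0.00101861, -0.0033496 ,  0.00095691, -0.00498772, -0.00111518,
        0.00062027,  0.00214469]), 'joint_torque': array([-1.46674727e-03, -5.27863634e+01, -1.26819178e+00, -1.53587687e+01,
       -5.24473807e-02,  3.92338901e-03,  1.12435155e-04]), 'tool_pos': array([ 6.24539799e-01, -5.00044823e-05,  2.38118244e-01]), 'eef_rot': array([ 7.07147792e-01, -4.46231617e-04, -5.15868178e-04, -7.07065439e-01]), 'contact_force': array([-0.14715584, -0.44491097, -0.46315822]), 'moment': array([ 0.01651274, -0.02120025,  0.05040075]), 'opening': 0.9979316818706365}
```

View pics/a.png

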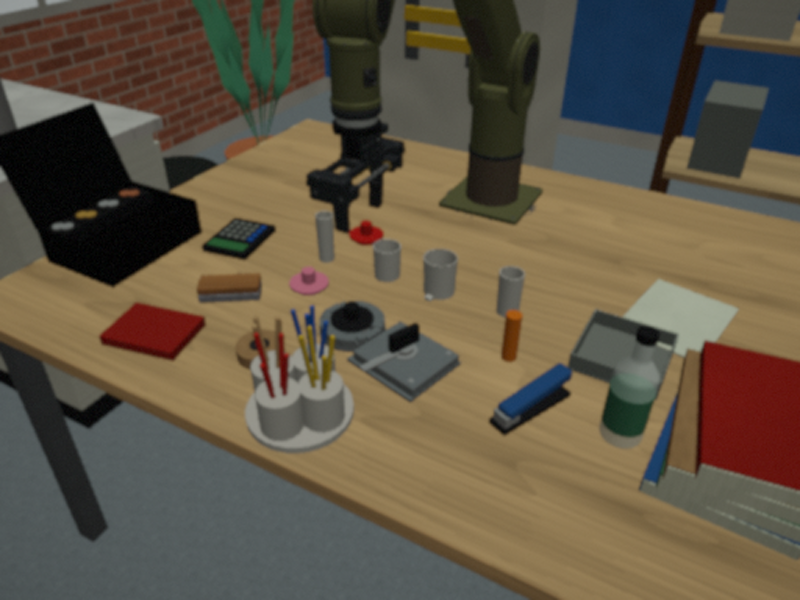

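View pics/b.png

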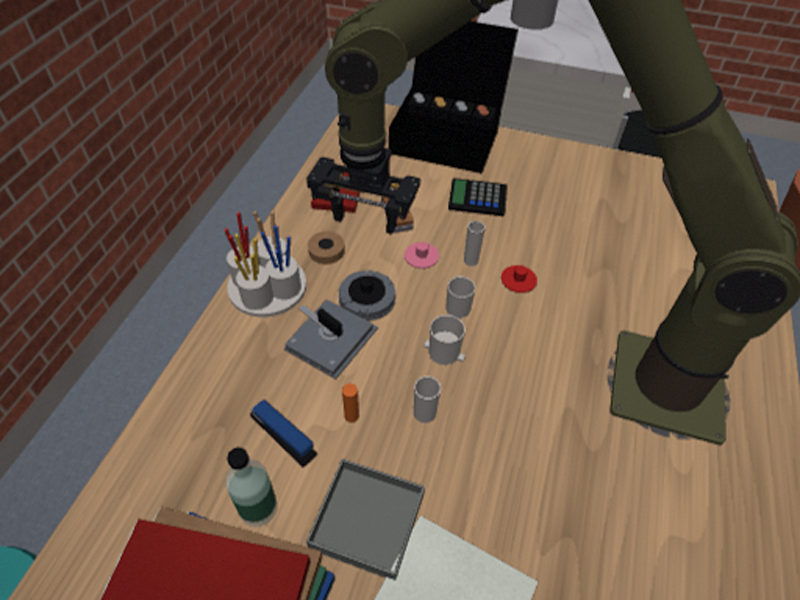

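View pics/c.png

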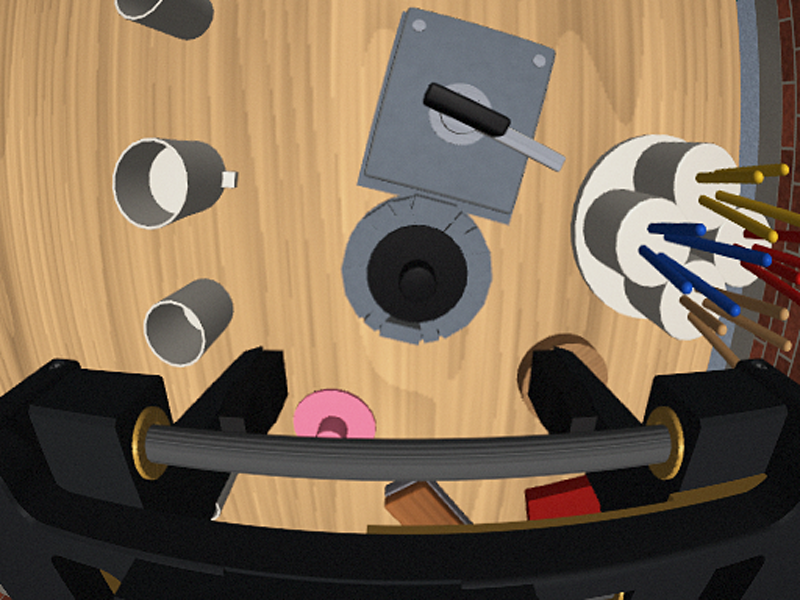

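The scene shows the wide cup (387,260), foot cup (440,275), mid cup (509,292) and slim cup (325,237). The side view shows the tray at (367,517) with the bottle near it at (250,487). The wrist view shows the knob at (468,112) and the black cap at (417,275). All three nesting cups are there.

Run:
```python
from h import *
W=camera_params('wrist');S=camera_params('side');C=camera_params('scene')
def q(n,p,u,v,z,l): print(l,n,np.round(onz(n,p,u*.64,v*.64,z),4))
q('wrist',W,467,110,.073,'knob'); q('side',S,329,320,.073,'knob')
q('wrist',W,417,273,.031,'cap flange'); q('side',S,368,286,.059,'capgrip top');q('scene',C,351,310,.059,'capgrip')
q('wrist',W,418,270,.059,'capgriptop')
for a in [(409,8),(554,48),(510,222),(358,185)]: q('wrist',W,*a,.026,'dockcorner')
q('side',S,447,327,.080,'foot rim');q('scene',C,440,261,.080,'foot rim');q('wrist',W,151,184,.080,'foot rim')
q('wrist',W,231,180,.004,'foot lug');q('side',S,462,357,.006,'lug');q('side',S,431,345,.006,'lug');q('scene',C,429,297,.006,'lug')
q('side',S,460,288,.072,'wide rim');q('scene',C,387,247,.072,'wide rim');q('wrist',W,176,331,.072,'wide')
q('side',S,427,387,.090,'mid rim');q('scene',C,510,276,.090,'mid rim')
q('side',S,476,228,.108,'slim rim');q('scene',C,325,217,.108,'slim rim')
for a in [(345,462),(423,487),(400,575),(312,545)]: q('side',S,*a,.035,'tray')
for a in [(595,314),(677,342),(572,351)]: q('scene',C,*a,.035,'tray')
q('side',S,238,458,.2,'bottle top');q('scene',C,647,335,.2,'bottle top')
q('side',S,351,389,.095,'glue');q('scene',C,513,315,.095,'glue')
# mask black discs in wrist
im=cv2.imread('pics/raw_wrist0.png');g=im.max(2)
m=(g<60).astype(np.uint8)
n,l,st,ce=cv2.connectedComponentsWithStats(m)
for i in range(1,n):
    if st[i,4]>150: print(st[i],ce[i])
```

```text
knob wrist [0.6635 0.1046 0.073 ]
knob side [0.6594 0.1141 0.073 ]
cap flange wrist [ 0.6318 -0.0179  0.031 ]
capgrip top side [ 0.6211 -0.0053  0.059 ]
capgrip scene [ 0.646  -0.0116  0.059 ]
capgriptop wrist [ 0.6319 -0.0083  0.059 ]
dockcorner wrist [0.6255 0.1906 0.026 ]
dockcorner wrist [0.7386 0.1638 0.026 ]
dockcorner wrist [0.705  0.0226 0.026 ]
dockcorner wrist [0.5863 0.0509 0.026 ]
foot rim side [0.435  0.0619 0.08  ]
foot rim scene [0.45   0.0689 0.08  ]
foot rim wrist [0.4394 0.0629 0.08  ]
foot lug wrist [0.4742 0.0578 0.004 ]
lug side [0.3958 0.0688 0.006 ]
lug side [0.4628 0.0602 0.006 ]
lug scene [0.4735 0.0596 0.006 ]
wide rim side [ 0.4365 -0.0504  0.072 ]
wide rim scene [ 0.4427 -0.0533  0.072 ]
wide wrist [ 0.4412 -0.0533  0.072 ]
mid rim side [0.4332 0.2102 0.09  ]
mid rim scene [0.4484 0.2106 0.09  ]
slim rim side [ 0.4413 -0.1968  0.108 ]
slim rim scene [ 0.4527 -0.1952  0.108 ]
tray side [0.5315 0.3653 0.035 ]
tray side [0.3921 0.3657 0.035 ]
tray side [0.3863 0.5106 0.035 ]
tray side [0.5308 0.5115 0.035 ]
tray scene [0.4101 0.3671 0.035 ]
tray scene [0.4215 0.5125 0.035 ]
tray scene [0.5343 0.3609 0.035 ]
bottle top side [0.6438 0.4776 0.2   ]
bottle top scene [0.6583 0.4744 0.2   ]
glue side [0.5578 0.2597 0.095 ]
glue scene [0.5658 0.26   0.095 ]
[271  53  56  35 859] [297.97089639  70.6193248 ]
[ 235  144   64   66 3169] [266.42757968 175.20763648]
[    0   221   512   163 50341] [251.44452832 318.44085338]
```

carry_out(
  offset=[
    [0.007, -0.02, -0.05],
    [0, 0, -0.05],
    [0, 0, -0.05],
    [0, 0, -0.035],
    [0, 0, -0.02],
    [0, 0, 0],
  ],
  twist=[0, 0, 0, 0, 0, 0],
  grip=0.06,
)

```text
clock: 0.9
tool_pos: [0.6321, -0.0199, 0.0335]
eef_rot: [0.707, -0.0, -0.0, -0.707]
contact_force: [0.5, 0.8, -0.2]
opening: 0.68
```

carry_out(
  offset=[
    [0, 0, 0],
    [0, 0, 0],
    [0, 0, 0],
    [0, 0, 0],
  ],
  twist=[0, 0, 0, 0],
  grip=0.02,
  newtons=30,
)

```text
clock: 1.4
tool_pos: [0.6321, -0.02, 0.034]
eef_rot: [0.707, 0.0, 0.0, -0.707]
contact_force: [0.7, -0.2, 1.9]
opening: 0.307
```

carry_out(
  offset=[
    [0, 0, 0.02],
    [0, 0, 0.05],
    [0, 0, 0.06],
    [-0.02, 0.02, 0.01],
    [-0.03, 0.04, 0],
    [-0.03, 0.05, 0],
    [-0.03, 0.05, 0],
    [-0.03, 0.05, 0],
  ],
  twist=[0, 0, 0, 0, 0, 0, 0, 0],
)

```text
clock: 2.4
tool_pos: [0.4913, 0.1916, 0.1751]
eef_rot: [-0.707, -0.001, -0.001, 0.707]
contact_force: [0.7, 0.9, -0.6]
opening: 0.305
```

carry_out(
  offset=[
    [-0.01, 0.055, 0],
    [-0.01, 0.055, 0],
    [-0.01, 0.055, 0],
    [-0.01, 0.045, -0.01],
    [0, 0.03, -0.03],
    [0, 0, -0.045],
    [0, 0, -0.04],
    [0, 0, -0.025],
  ],
  twist=[0, 0, 0, 0, 0, 0, 0, 0],
)

```text
clock: 3.4
tool_pos: [0.4514, 0.4298, 0.0229]
eef_rot: [0.707, -0.0, -0.0, -0.707]
contact_force: [0.0, -0.4, -1.0]
opening: 0.31
```

carry_out(
  offset=[
    [0, 0, -0.002],
    [0, 0, 0],
    [0, 0, 0],
    [0, 0, 0.04],
    [0, 0, 0.06],
    [0, 0, 0.06],
    [0, -0.05, 0.05],
    [0, -0.06, 0.015],
  ],
  twist=[0, 0, 0, 0, 0, 0, 0, 0],
  grip=0.055,
)

```text
clock: 4.4
tool_pos: [0.4532, 0.3273, 0.2451]
eef_rot: [-0.705, -0.003, -0.001, 0.709]
contact_force: [0.5, -0.6, -0.6]
opening: 0.622
```

carry_out(
  offset=[
    [0, -0.06, 0],
    [0, -0.06, 0],
    [0, -0.06, 0],
    [0, -0.04, 0],
    [0, 0, 0],
    [0, 0, 0],
  ],
  twist=[0, 0, 0, 0, 0, 0],
  grip=0.088,
)

```text
clock: 5.15
tool_pos: [0.4524, 0.1068, 0.2417]
eef_rot: [-0.707, -0.001, -0.0, 0.708]
contact_force: [-0.7, 0.6, 0.4]
opening: 1.0
```

Run:
```python
from h import *
im,p=snap('wrist','w1'); im2,_=snap('side','s1')
o=np.hstack([im,cv2.resize(im2[150:384,100:360],None,fx=1,fy=1)[:, :]] if 0 else [im])
b=cv2.resize(im,(800,600),interpolation=cv2.INTER_CUBIC)
b[400:600,560:800]=cv2.resize(im2[270:384,180:317],(240,200))
cv2.imwrite('pics/d.png',b[:,:,::-1])
```

```text
(no output)
```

View pics/d.png

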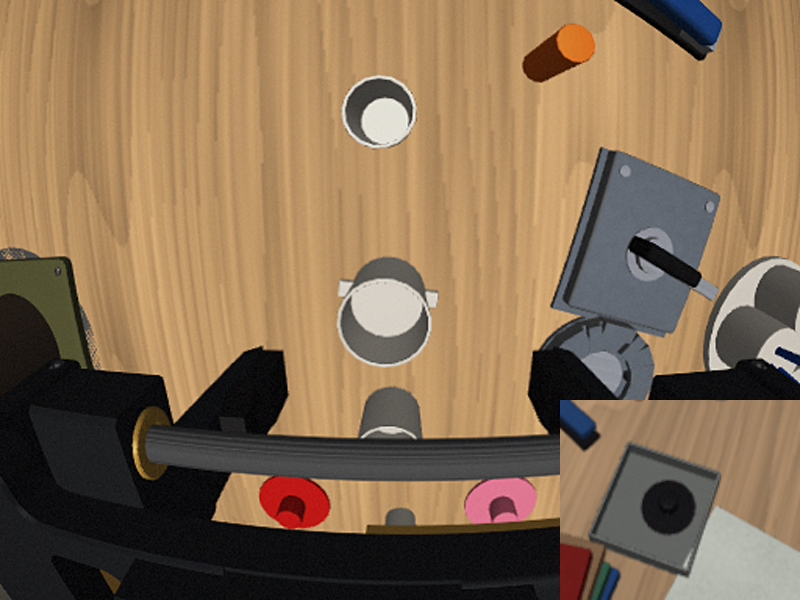

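The cap lies in the tray. The foot cup's rim is centred at (384.5,322) with lugs at (345,288) and (432,298), and the mid cup is at (379,112).

Run:
```python
from h import *
p=np.load('pics/w1.npy',allow_pickle=True).item()
f=lambda u,v,z:onz('wrist',p,u*.64,v*.64,z)
# refine rim: bright ring contour of foot cup
for a in [(338,322),(431,322),(384.5,278),(384.5,366)]: print('foot rim',f(*a,.08).round(4))
print('foot',f(384.5,322,.08)); print('mid',[f(*a,.09).round(4) for a in [(342,112),(416,112),(379,75),(379,148),(379,112)]])
L=[f(341,281,.008),f(339,293,.008),f(439,291,.008),f(437,305,.008)]
print(np.round(L,4)); d=(L[2]+L[3]-L[0]-L[1])/2; print(np.linalg.norm(d),np.degrees(np.arctan2(d[1],d[0])), sum(L)/4)
for a in [(603,148),(720,193),(668,336),(553,306)]: print('dock',f(*a,.026).round(4))
print(get_state()['tool_pos'],get_state()['q'])
```

```text
foot rim [0.4032 0.0652 0.08  ]
foot rim [0.4693 0.0653 0.08  ]
foot rim [0.4369 0.0976 0.08  ]
foot rim [0.4358 0.0307 0.08  ]
foot [0.43643598 0.0653499  0.08      ]
mid [array([0.4113, 0.2093, 0.09  ]), array([0.458 , 0.2086, 0.09  ]), array([0.4348, 0.2328, 0.09  ]), array([0.4347, 0.1855, 0.09  ]), array([0.4347, 0.2087, 0.09  ])]
[[0.3961 0.0753 0.008 ]
 [0.3939 0.0646 0.008 ]
 [0.4798 0.0664 0.008 ]
 [0.4783 0.0538 0.008 ]]
0.0846130103351396 -6.717750415248751 [0.43703691 0.06503471 0.008     ]
dock [0.6117 0.1932 0.026 ]
dock [0.7379 0.1652 0.026 ]
dock [0.6993 0.0273 0.026 ]
dock [0.5765 0.0585 0.026 ]
[0.45219908 0.10760315 0.24134445] [-0.23682833  0.48094714 -0.14280078  2.03094643  0.10989351  0.63529225
 -0.44939624]
```

carry_out(
  offset=[
    [0.05, -0.02, 0],
    [0.06, -0.02, 0],
    [0.05, -0.02, 0],
    [0.02, -0.017, 0],
    [0, 0, 0],
    [0, 0, 0],
  ],
  twist=[0, 0, 0, 0, 0, 0],
)

```text
clock: 6.0
tool_pos: [0.6302, 0.0313, 0.2407]
eef_rot: [-0.707, -0.0, 0.001, 0.708]
contact_force: [0.3, -0.0, -1.1]
opening: 0.996
```

Run:
```python
from h import *
im,p=snap('wrist','w2'); print(get_state()['tool_pos'],p['eye'])
b=cv2.resize(im[0:240,190:400],None,fx=2.5,fy=2.5,interpolation=cv2.INTER_CUBIC)
cv2.imwrite('pics/e.png',b[:,:,::-1]); print(b.shape)
```

```text
[0.63009349 0.03133752 0.24090954] [0.63007547 0.10601129 0.38629685]
(600, 525, 3)
```

View pics/e.png

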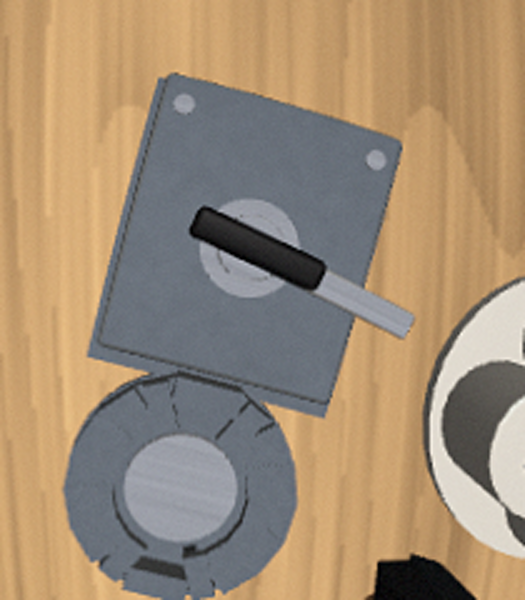

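The crop shows the open socket: the floor disc is centred at (180,488), the hole edges at x=113 and 247, and the -y notch at (160,567). The knob is at (258,248).

Run:
```python
from h import *
p=np.load('pics/w2.npy',allow_pickle=True).item()
f=lambda u,v,z:onz('wrist',p,190+(u+.5)/2.5-.5,(v+.5)/2.5-.5,z).round(4)
print('ring',[f(*a,.026) for a in [(64,487),(297,487),(180,372),(180,601),(180.5,487)]])
print('disc',[f(*a,.014) for a in [(121,488),(238,488),(180,433),(180,543),(180,488)]])
print('hole',f(113,488,.022),f(247,488,.022))
print('notch',f(160,567,.02)); k=f(258,248,.073);print('knob',k, f(193,222,.073),f(325,276,.073), f(203,209,.073))
print('knobdisc',f(249,248,.03), 'screws',f(184,104,.026),f(376,160,.026))
for a in [(160,78),(400,143),(326,416),(89,356)]: print(f(*a,.02))
```

```text
ring [array([ 0.5714, -0.0146,  0.026 ]), array([ 0.6915, -0.0143,  0.026 ]), array([0.631, 0.045, 0.026]), array([ 0.6314, -0.0797,  0.026 ]), array([ 0.6314, -0.0144,  0.026 ])]
disc [array([ 0.6   , -0.0191,  0.014 ]), array([ 0.6619, -0.0189,  0.014 ]), array([0.6311, 0.011 , 0.014 ]), array([ 0.6313, -0.0504,  0.014 ]), array([ 0.6312, -0.0189,  0.014 ])]
hole [ 0.5965 -0.0164  0.022 ] [ 0.6659 -0.0162  0.022 ]
notch [ 0.6205 -0.0621  0.02  ]
knob [0.6632 0.1061 0.073 ] [0.6361 0.1167 0.073 ] [0.692  0.0951 0.073 ] [0.6402 0.1222 0.073 ]
knobdisc [0.6635 0.1061 0.03  ] screws [0.6325 0.1764 0.026 ] [0.7259 0.1523 0.026 ]
[0.621  0.1909 0.02  ]
[0.7399 0.1628 0.02  ]
[0.7058 0.022  0.02  ]
[0.5856 0.0522 0.02  ]
```

carry_out(
  offset=[
    [-0.05, 0.01, 0],
    [-0.05, 0.012, 0],
    [-0.05, 0.012, 0],
    [-0.0437, 0, -0.04],
    [0, 0, -0.055],
    [0, 0, -0.055],
    [0, 0, -0.035],
    [0, 0, -0.011],
  ],
  twist=[0, 0, 0, 0, 0, 0, 0, 0],
)

```text
clock: 7.05
tool_pos: [0.4356, 0.0642, 0.0435]
eef_rot: [0.707, -0.001, -0.002, -0.707]
contact_force: [1.6, 1.1, 0.3]
opening: 0.993
```

carry_out(
  offset=[
    [0, 0, 0],
    [0, 0, 0],
    [0, 0, 0],
    [0, 0, 0],
  ],
  twist=[0, 0, 0, 0],
  grip=0.05,
  newtons=40,
)

```text
clock: 7.55
tool_pos: [0.4372, 0.0633, 0.0458]
eef_rot: [-0.707, -0.0, 0.0, 0.707]
contact_force: [-2.7, 0.5, 7.9]
opening: 0.742
```

carry_out(
  offset=[
    [0, 0, 0.03],
    [0, 0, 0.04],
    [0.02, -0.005, 0.04],
    [0.03, -0.015, 0],
    [0.04, -0.02, 0],
    [0.04, -0.02, 0],
    [0.04, -0.015, 0],
    [0.02, -0.009, 0],
  ],
  twist=[0, 10, 10.3, 10.3, 10.3, 10.3, 10.3, 10.3],
)

```text
clock: 8.55
tool_pos: [0.6294, -0.0231, 0.1547]
eef_rot: [0.573, 0.416, -0.415, -0.572]
contact_force: [-0.2, 0.0, -3.8]
opening: 0.743
```

carry_out(
  offset=[
    [0.004, 0, 0],
    [0, 0, 0],
    [0, 0, 0],
  ],
  twist=[10.3, 0, 0],
)

```text
clock: 8.93
tool_pos: [0.631, -0.0209, 0.1548]
eef_rot: [-0.534, -0.463, 0.464, 0.534]
contact_force: [-0.9, -0.4, -2.4]
opening: 0.741
```

Run:
```python
from h import *
im,p=snap('wrist','w3'); s=get_state(); print(s['tool_pos'],R.from_quat(s['eef_rot']).as_euler('zyx',degrees=True),R.from_quat(s['eef_rot']).as_matrix()[:,0],s['q'][6])
im2,_=snap('side','s3')
b=cv2.resize(im,(800,600),interpolation=cv2.INTER_CUBIC)
b[450:600,560:800]=cv2.resize(im2[150:250,180:340],(240,150))
cv2.imwrite('pics/f.png',b[:,:,::-1])
```

```text
[ 0.63104207 -0.02083336  0.15493939] [  0.22746366 -82.00123628 -89.79328096] [ 1.39150637e-01  9.90271146e-01 -3.97162809e-04] 0.8236949392368091
```

View pics/f.png

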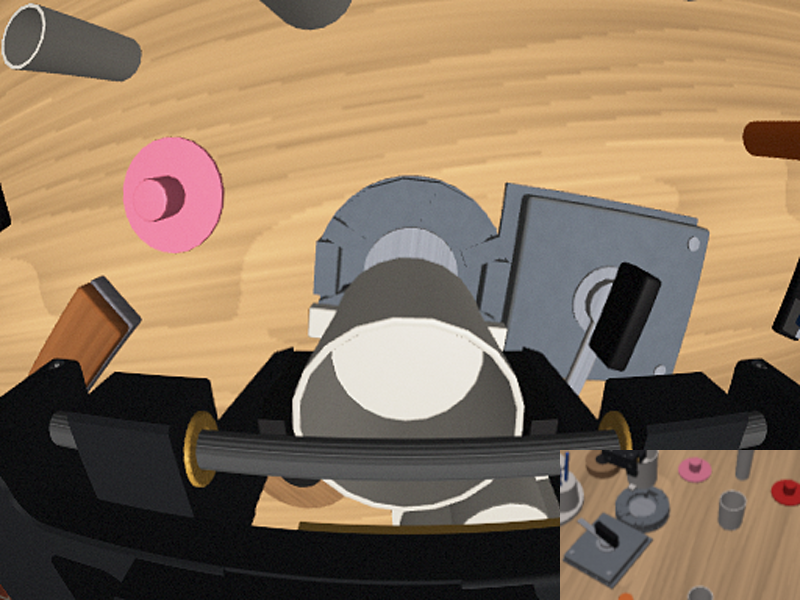

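The cup is held upright: its rim spans x 293–524 and y 317–510, with lugs visible at (310,322) and (507,333).

Run:
```python
from h import *
p=np.load('pics/w3.npy',allow_pickle=True).item()
f=lambda u,v,z:onz('wrist',p,u*.64,v*.64,z).round(4)
zr=.155+.0345
P=[f(*a,zr) for a in [(293,413),(524,413),(408,317),(408,510)]];print(P,(P[0]+P[1])/2,(P[2]+P[3])/2)
zl=.155-.0455+.008
print('lugs', f(309,307,zl), f(309,337,zl),f(508,322,zl),f(506,350,zl))
a=f(309,307,zl);b=f(508,322,zl);print(np.degrees(np.arctan2(*(b-a)[1::-1])))
```

```text
[array([ 0.6211, -0.0529,  0.1895]), array([0.6304, 0.0122, 0.1895]), array([ 0.5966, -0.0164,  0.1895]), array([ 0.6622, -0.0256,  0.1895])] [ 0.62575 -0.02035  0.1895 ] [ 0.6294 -0.021   0.1895]
lugs [ 0.6126 -0.0607  0.1175] [ 0.6261 -0.0636  0.1175] [0.6312 0.022  0.1175] [0.6442 0.0203 0.1175]
77.32456233709523
```

carry_out(
  offset=[
    [0.002, 0.001, -0.02],
    [0, 0, -0.03],
    [0, 0, -0.02],
    [0, 0, -0.008],
    [0, 0, 0],
    [0, 0, 0],
  ],
  twist=[-1, 0, 0, 0, 0, 0],
  newtons=55,
)

```text
clock: 9.78
tool_pos: [0.6344, -0.0197, 0.0778]
eef_rot: [0.538, 0.46, -0.459, -0.537]
contact_force: [0.2, 0.6, -2.5]
opening: 0.737
```

carry_out(
  offset=[
    [0, 0, -0.005],
    [0, 0, -0.005],
    [0, 0, 0],
  ],
  twist=[0, 0, 0],
)

```text
clock: 10.15
tool_pos: [0.6332, -0.0201, 0.0664]
eef_rot: [-0.537, -0.459, 0.46, 0.537]
contact_force: [0.3, -0.5, -2.9]
opening: 0.738
```

carry_out(
  offset=[
    [0, 0, -0.004],
    [0, 0, -0.004],
    [0, 0, 0],
  ],
  twist=[0, 0, 0],
)

```text
clock: 10.52
tool_pos: [0.6339, -0.0199, 0.0592]
eef_rot: [0.537, 0.46, -0.46, -0.537]
contact_force: [-0.2, -0.3, 1.8]
opening: 0.736
```

carry_out(
  offset=[
    [0, 0, -0.004],
    [0, 0, -0.003],
    [0, 0, 0],
  ],
  twist=[0, 0, 0],
)

```text
clock: 10.9
tool_pos: [0.6339, -0.0199, 0.0522]
eef_rot: [0.537, 0.46, -0.46, -0.537]
contact_force: [-1.2, -0.9, 5.4]
opening: 0.738
```

carry_out(
  offset=[
    [0, 0, -0.002],
    [0, 0, -0.002],
    [0, 0, 0],
  ],
  twist=[0, 0, 0],
)

```text
clock: 11.28
tool_pos: [0.6341, -0.02, 0.0518]
eef_rot: [0.538, 0.46, -0.459, -0.537]
contact_force: [-8.3, -3.6, 29.1]
opening: 0.735
```

carry_out(
  offset=[
    [-0.001, 0, 0.002],
    [0, 0, 0],
    [0, 0, 0],
    [0, 0, 0],
    [0, 0, 0],
  ],
  twist=[0, -5, -7, -8, 0],
)

```text
clock: 11.9
tool_pos: [0.6341, -0.0186, 0.0518]
eef_rot: [0.609, 0.36, -0.358, -0.609]
contact_force: [-2.1, 1.4, 11.7]
opening: 0.738
```

carry_out(
  offset=[
    [-0.001, -0.001, 0],
    [0, 0, 0],
    [0, -0.001, 0],
    [0, 0, 0],
    [0, 0, 0],
    [0, 0, 0],
  ],
  twist=[-8, -8, -8, -8, 0, 0],
)

```text
clock: 12.65
tool_pos: [0.6338, -0.021, 0.0518]
eef_rot: [0.685, 0.179, -0.176, -0.684]
contact_force: [-1.3, 0.1, 11.8]
opening: 0.737
```

Run:
```python
from h import *
s=get_state(); x=R.from_quat(s['eef_rot']).as_matrix()[:,0]; print(s['tool_pos'],np.degrees(np.arctan2(x[1],x[0])),s['moment'],s['contact_force'],s['q'][6])
```

```text
[ 0.63381989 -0.02103921  0.0518265 ] 29.080894807981892 [ 0.06573177  0.21324309 -0.17644959] [-1.29876582  0.14494545 11.77070145] 0.01286190846005576
```

carry_out(
  offset=[
    [0, 0, 0],
    [0, 0, 0],
    [0, 0, 0],
    [0, 0, 0],
    [0, 0, 0],
  ],
  twist=[-5, -4, -3, 0, 0],
)

```text
clock: 13.28
tool_pos: [0.6341, -0.0209, 0.0519]
eef_rot: [0.699, 0.109, -0.105, -0.699]
contact_force: [1.1, -1.1, 10.7]
opening: 0.726
```

Run:
```python
from h import *
s=get_state(); x=R.from_quat(s['eef_rot']).as_matrix()[:,0]; print(s['tool_pos'],np.degrees(np.arctan2(x[1],x[0])),s['moment'],s['contact_force'],s['q'][6])
```

```text
[ 0.63411407 -0.02088078  0.05186467] 17.47619889010015 [-0.23192279  0.16025863  1.42814403] [ 1.08770826 -1.08260917 10.71953284] -0.13537754467999336
```

carry_out(
  offset=[
    [0, 0, 0],
    [0, 0, 0],
    [0, 0, 0],
    [0, 0, 0.02],
    [0, 0, 0.04],
    [0, 0, 0.06],
    [0, 0, 0.06],
    [0, 0.02, 0],
  ],
  twist=[0, 0, 0, 0, 0, 0, 8, 10],
  grip=0.088,
)

```text
clock: 14.28
tool_pos: [0.635, -0.0033, 0.2369]
eef_rot: [0.676, 0.218, -0.21, -0.672]
contact_force: [-0.4, 0.5, -0.6]
opening: 1.0
```

carry_out(
  offset=[
    [0.01, 0.04, 0],
    [0.02, 0.04, 0],
    [0, 0.026, 0],
    [0, 0, 0],
    [0, 0, 0],
  ],
  twist=[10, 10, 10, 4, 0],
  grip=0.04,
)

```text
clock: 14.9
tool_pos: [0.6616, 0.1041, 0.2309]
eef_rot: [0.583, 0.401, -0.401, -0.582]
contact_force: [0.5, 0.0, 0.3]
opening: 0.466
```

Run:
```python
from h import *
im,p=snap('wrist','w4'); s=get_state(); x=R.from_quat(s['eef_rot']).as_matrix()[:,0]; print(s['tool_pos'],np.degrees(np.arctan2(x[1],x[0])))
im2,_=snap('side','s4')
b=cv2.resize(im,(800,600),interpolation=cv2.INTER_CUBIC)
b[400:600,500:800]=cv2.resize(im2[130:250,180:360],(300,200))
cv2.imwrite('pics/g.png',b[:,:,::-1])
```

```text
[0.66170935 0.10354464 0.23078957] 68.98699629809714
```

View pics/g.png

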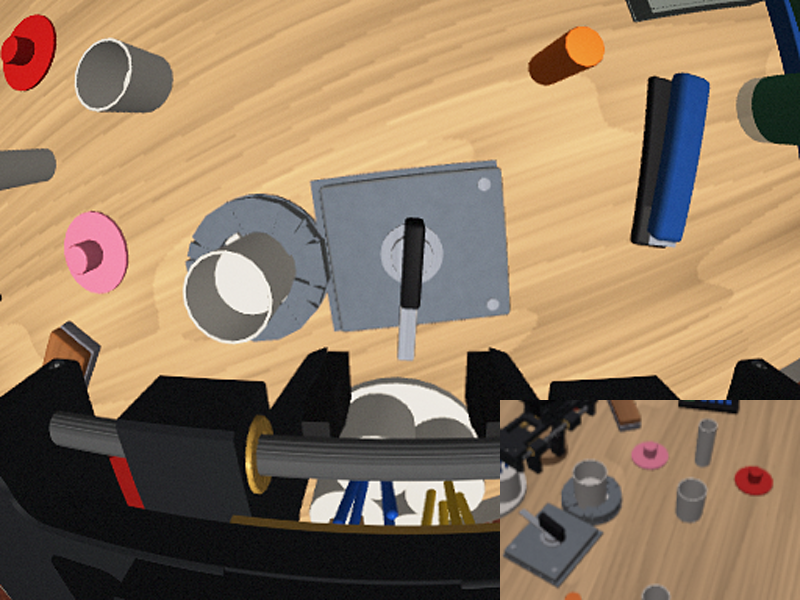

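The cup stands in the socket with its lugs hidden under the plate and its rim centred at (228,297). The knob bar runs (414,218)–(411,310).

Run:
```python
from h import *
p=np.load('pics/w4.npy',allow_pickle=True).item()
f=lambda u,v,z:onz('wrist',p,u*.64,v*.64,z).round(4)
a,b=f(414,219,.073),f(411,309,.073);print(a,b,(a+b)/2,np.degrees(np.arctan2(*(b-a)[1::-1])),np.linalg.norm(b-a))
for z in(.086,.09):
  P=[f(*a,z) for a in [(184,292),(272,303),(229,251),(226,343)]];print((P[0]+P[1])/2,(P[2]+P[3])/2,np.linalg.norm(P[0]-P[1]))
print(get_state()['tool_pos'])
```

```text
[0.6332 0.1193 0.073 ] [0.6909 0.0953 0.073 ] [0.66205 0.1073  0.073  ] -22.584601671157934 0.06249231952808279
[ 0.63365 -0.0195   0.086  ] [ 0.63455 -0.01965  0.086  ] 0.06704901192411415
[ 0.63305 -0.01745  0.09   ] [ 0.6339 -0.0176  0.09  ] 0.06624333928781063
[0.66174506 0.10329425 0.23062851]
```

carry_out(
  offset=[
    [0.001, 0.003, -0.05],
    [0, 0, -0.055],
    [0, 0, -0.045],
    [0, 0, -0.028],
    [0, 0, -0.01],
    [0, 0, 0],
  ],
  twist=[-1, 0, 0, 0, 0, 0],
)

```text
clock: 15.75
tool_pos: [0.6628, 0.1068, 0.0423]
eef_rot: [0.586, 0.396, -0.396, -0.586]
contact_force: [-0.4, 0.4, 0.3]
opening: 0.451
```

carry_out(
  offset=[
    [0, 0, 0],
    [0, 0, 0],
    [0, 0, 0],
    [0, 0, 0],
  ],
  twist=[0, 0, 0, 0],
  grip=0.0,
  newtons=50,
)

```text
clock: 16.25
tool_pos: [0.6631, 0.107, 0.0429]
eef_rot: [0.586, 0.396, -0.395, -0.586]
contact_force: [-0.2, -0.8, 5.4]
opening: 0.157
```

Gripped (13.8 mm). Swing it clockwise by 80°.

carry_out(
  offset=[
    [0, 0, 0],
    [0, 0, 0],
    [0, 0, 0],
    [0, 0, 0],
    [0, 0, 0],
    [0, 0, 0],
    [0, 0, 0],
    [0, 0, 0],
  ],
  twist=[-8, -10, -10, -10, -10, -10, -10, -6],
)

```text
clock: 17.25
tool_pos: [0.6642, 0.1075, 0.0429]
eef_rot: [-0.706, 0.036, -0.039, 0.706]
contact_force: [1.5, 0.2, 3.4]
opening: 0.156
```

carry_out(
  offset=[
    [0, 0, 0],
    [0, 0, 0],
    [0, 0, 0],
  ],
  twist=[-6, 0, 0],
)

```text
clock: 17.62
tool_pos: [0.6643, 0.1075, 0.0429]
eef_rot: [-0.703, 0.072, -0.074, 0.704]
contact_force: [3.8, 0.5, 5.5]
opening: 0.158
```

Run:
```python
from h import *
s=get_state(); x=R.from_quat(s['eef_rot']).as_matrix()[:,0]; print(s['tool_pos'],np.degrees(np.arctan2(x[1],x[0])),s['moment'],s['contact_force'],s['q'][6])
```

```text
[0.66428157 0.10751928 0.0428692 ] -11.810652503324981 [-0.01667928 -0.55149094 -0.22760451] [3.7885614  0.49917372 5.49023321] -0.649020660750051
```

carry_out(
  offset=[
    [0, 0, 0],
    [0, 0, 0],
    [0, 0, 0.03],
    [0, 0, 0.05],
    [0, 0, 0.06],
    [-0.02, 0, 0.05],
    [-0.05, -0.02, 0],
    [-0.05, -0.02, 0],
  ],
  twist=[0, 0, 0, 0, 0, 4, 8, 0],
  grip=0.05,
)

```text
clock: 18.62
tool_pos: [0.5405, 0.0666, 0.2319]
eef_rot: [0.707, 0.001, -0.002, -0.707]
contact_force: [-0.4, -0.3, 0.8]
opening: 0.565
```

carry_out(
  offset=[
    [-0.05, -0.02, 0],
    [-0.04, -0.02, 0],
    [-0.01, -0.017, 0],
    [0, 0, 0],
    [0, 0, 0],
  ],
  twist=[0, 0, 0, 0, 0],
  grip=0.088,
)

```text
clock: 19.25
tool_pos: [0.4433, 0.0109, 0.2319]
eef_rot: [-0.707, -0.001, 0.001, 0.707]
contact_force: [0.6, -0.3, -0.1]
opening: 1.002
```

Run:
```python
from h import *
im,p=snap('wrist','w5'); s=get_state(); x=R.from_quat(s['eef_rot']).as_matrix()[:,0]; print(s['tool_pos'],np.degrees(np.arctan2(x[1],x[0])))
im2,_=snap('side','s5')
b=cv2.resize(im,(800,600),interpolation=cv2.INTER_CUBIC)
b[360:600,440:800]=cv2.resize(im2[130:290,180:420],(360,240))
cv2.imwrite('pics/i.png',b[:,:,::-1])
```

```text
[0.44343071 0.01108358 0.23184312] 0.17426733626304902
```

View pics/i.png

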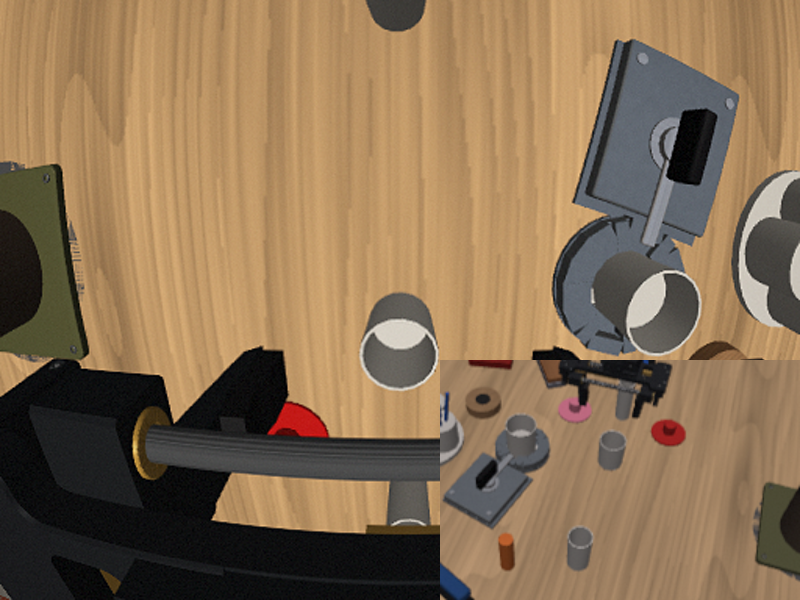

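The latch arm now points at the socket. The wide cup's rim is centred at (399,354) and the foot cup's rim at (662,312).

Run:
```python
from h import *
p=np.load('pics/w5.npy',allow_pickle=True).item()
f=lambda u,v,z:onz('wrist',p,u*.64,v*.64,z).round(4)
P=[f(*a,.072) for a in [(360,352),(438,353),(399,319),(399,390)]];print(P,(P[0]+P[1])/2,(P[2]+P[3])/2)
print(get_state()['tool_pos'])
for z in(.086,.09):
  P=[f(*a,z) for a in [(625,310),(700,312),(668,265),(657,354)]];print((P[0]+P[1])/2,(P[2]+P[3])/2)
```

```text
[array([ 0.4092, -0.0533,  0.072 ]), array([ 0.4656, -0.0539,  0.072 ]), array([ 0.4375, -0.0277,  0.072 ]), array([ 0.4373, -0.0845,  0.072 ])] [ 0.4374 -0.0536  0.072 ] [ 0.4374 -0.0561  0.072 ]
[0.44338321 0.01108115 0.23179607]
[ 0.63455 -0.0182   0.086  ] [ 0.63325 -0.0181   0.086  ]
[ 0.6319  -0.01675  0.09   ] [ 0.63065 -0.0166   0.09   ]
```

carry_out(
  offset=[
    [-0.006, -0.03, 0],
    [0, -0.0365, -0.02],
    [0, 0, -0.05],
    [0, 0, -0.05],
    [0, 0, -0.04],
    [0, 0, -0.018],
    [0, 0, 0],
  ],
  twist=[0, 0, 0, 0, 0, 0, 0],
)

```text
clock: 20.23
tool_pos: [0.4366, -0.0555, 0.0525]
eef_rot: [-0.707, -0.0, 0.002, 0.707]
contact_force: [-0.6, -0.3, 0.6]
opening: 1.001
```

carry_out(
  offset=[
    [0, 0, 0],
    [0, 0, 0],
    [0, 0, 0],
    [0, 0, 0],
    [0, 0, 0],
  ],
  twist=[0, 0, 0, 0, 0],
  grip=0.04,
  newtons=20,
)

```text
clock: 20.85
tool_pos: [0.4371, -0.0566, 0.0546]
eef_rot: [0.707, 0.001, 0.0, -0.707]
contact_force: [0.1, 0.4, 6.1]
opening: 0.645
```

carry_out(
  offset=[
    [0, 0, 0.02],
    [0, 0, 0.05],
    [0, 0, 0.05],
    [0.05, 0.01, 0],
    [0.055, 0.01, 0],
    [0.055, 0.01, 0],
    [0.036, 0.007, 0],
    [0, 0, 0],
  ],
  twist=[0, 0, 0, 0, 0, 0, 0, 0],
)

```text
clock: 21.85
tool_pos: [0.6345, -0.0184, 0.1734]
eef_rot: [-0.707, -0.001, 0.0, 0.708]
contact_force: [-0.5, 0.4, -1.3]
opening: 0.644
```

Run:
```python
from h import *
s=get_state(); print(s['tool_pos'],s['opening'],s['contact_force'])
im,p=snap('wrist','w6'); print(get_state()['tool_pos'])
b=cv2.resize(im[150:350,130:390],None,fx=3,fy=3,interpolation=cv2.INTER_CUBIC)
cv2.imwrite('pics/j.png',b[:,:,::-1]); print(b.shape)
```

```text
[ 0.63449739 -0.01835155  0.17338401] 0.6440767060162405 [-0.45985751  0.39296522 -1.28518058]
[ 0.63232443 -0.01919248  0.17316902]
(600, 780, 3)
```

View pics/j.png

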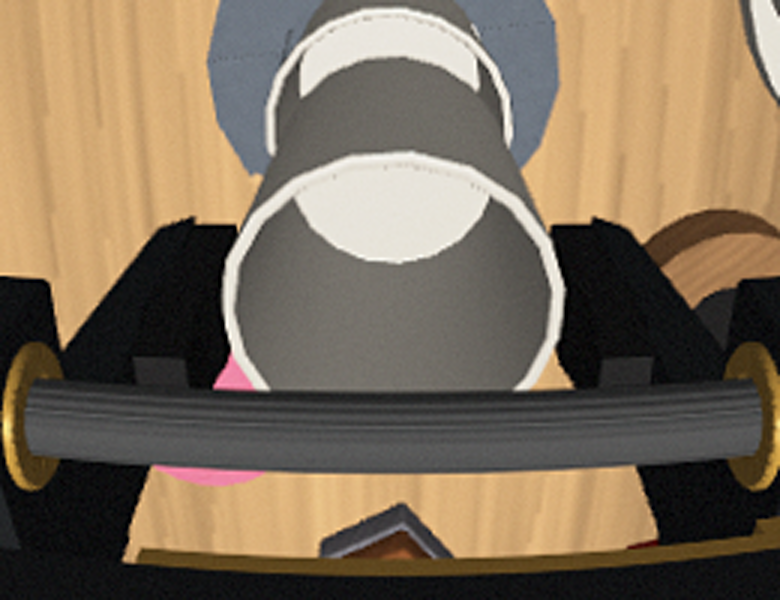

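Run:
```python
from h import *
p=np.load('pics/w6.npy',allow_pickle=True).item()
f=lambda u,v,z:onz('wrist',p,130+(u+.5)/3-.5,150+(v+.5)/3-.5,z).round(4)
for z in (.086,.09): print('foot',f(266,115,z),f(513,115,z),f(390,8,z)-[0,.034,0])
z=.1914; print('held',f(224,290,z),f(565,290,z),f(394,153,z)-[0,.029,0])
print(p['eye'],get_state()['tool_pos'])
```

```text
foot [ 0.5996 -0.0159  0.086 ] [ 0.6675 -0.0159  0.086 ] [ 0.6337 -0.0202  0.086 ]
foot [ 0.6001 -0.0147  0.09  ] [ 0.667  -0.0146  0.09  ] [ 0.6337 -0.0195  0.09  ]
held [ 0.6067 -0.0133  0.1914] [ 0.6625 -0.0132  0.1914] [ 0.6344 -0.0183  0.1914]
[0.63398697 0.05632235 0.31895801] [ 0.63232443 -0.01919248  0.17316902]
```

carry_out(
  offset=[
    [0, -0.001, 0],
    [0, 0, -0.02],
    [0, 0, -0.02],
    [0, 0, -0.015],
    [0, 0, -0.01],
    [0, 0, 0],
  ],
  twist=[0, 0, 0, 0, 0, 0],
)

```text
clock: 22.65
tool_pos: [0.6321, -0.0206, 0.1084]
eef_rot: [0.707, 0.0, -0.001, -0.707]
contact_force: [-0.8, -0.3, -1.2]
opening: 0.646
```

carry_out(
  offset=[
    [0, 0, -0.006],
    [0, 0, -0.006],
    [0, 0, 0],
  ],
  twist=[0, 0, 0],
)

```text
clock: 23.02
tool_pos: [0.6324, -0.0204, 0.0965]
eef_rot: [-0.707, -0.001, 0.001, 0.707]
contact_force: [0.3, 0.8, -2.0]
opening: 0.644
```

carry_out(
  offset=[
    [0.001, 0, -0.002],
    [0, 0, -0.002],
    [0, 0, 0],
  ],
  twist=[0, 0, 0],
)

```text
clock: 23.4
tool_pos: [0.6339, -0.0204, 0.0935]
eef_rot: [0.707, 0.001, -0.0, -0.707]
contact_force: [-0.4, -0.3, 2.8]
opening: 0.643
```

carry_out(
  offset=[
    [0, 0, 0],
    [0, 0, 0],
    [0, 0, 0.03],
    [0, 0, 0.05],
    [0, 0, 0.055],
    [-0.04, 0.03, 0.01],
    [-0.05, 0.035, 0],
    [-0.05, 0.035, 0],
  ],
  twist=[0, 0, 0, 0, 0, 0, 0, 0],
  grip=0.07,
)

```text
clock: 24.4
tool_pos: [0.4923, 0.0806, 0.2382]
eef_rot: [-0.707, -0.001, 0.0, 0.707]
contact_force: [0.4, 0.9, 0.5]
opening: 0.8
```

carry_out(
  offset=[
    [-0.04, 0.045, 0],
    [-0.014, 0.055, 0],
    [0, 0.045, 0],
    [0, 0, 0],
    [0, 0, 0],
    [0, 0, 0],
  ],
  twist=[0, 0, 0, 0, 0, 0],
)

```text
clock: 25.15
tool_pos: [0.4399, 0.2227, 0.2377]
eef_rot: [0.708, -0.0, 0.0, -0.707]
contact_force: [-0.2, 0.9, 0.4]
opening: 0.795
```

Run:
```python
from h import *
s=get_state(); print(s['tool_pos'],s['opening'],s['contact_force'])
im,p=snap('wrist','w7'); im2,_=snap('side','s7')
b=cv2.resize(im,(800,600),interpolation=cv2.INTER_CUBIC)
b[360:600,440:800]=cv2.resize(im2[130:290,180:420],(360,240))
cv2.imwrite('pics/k.png',b[:,:,::-1])
```

```text
[0.43986695 0.22273757 0.23773876] 0.79516826164305 [-0.21723498  0.91986297  0.40466006]
```

View pics/k.png

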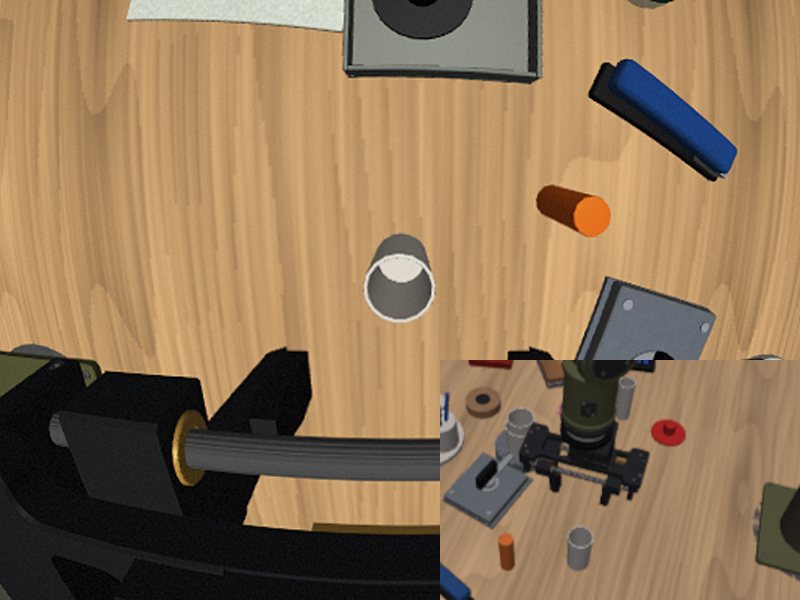

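The mid cup's rim is centred at (399.5,287). The wide cup stands nested in the foot cup (inset).

Run:
```python
from h import *
p=np.load('pics/w7.npy',allow_pickle=True).item()
f=lambda u,v,z:onz('wrist',p,u*.64,v*.64,z).round(4)
P=[f(*a,.09) for a in [(364,287),(435,287),(400,253),(400,321)]];print(P,(P[0]+P[1])/2,(P[2]+P[3])/2)
print(get_state()['tool_pos'])
```

```text
[array([0.4111, 0.2108, 0.09  ]), array([0.4579, 0.2107, 0.09  ]), array([0.435 , 0.2336, 0.09  ]), array([0.4347, 0.1868, 0.09  ])] [0.4345  0.21075 0.09   ] [0.43485 0.2102  0.09   ]
[0.43990699 0.22308782 0.23786304]
```

carry_out(
  offset=[
    [-0.005, -0.0125, 0],
    [0, 0, -0.05],
    [0, 0, -0.05],
    [0, 0, -0.04],
    [0, 0, -0.02],
    [0, 0, -0.005],
    [0, 0, 0],
  ],
  twist=[0, 0, 0, 0, 0, 0, 0],
)

```text
clock: 26.12
tool_pos: [0.4347, 0.2116, 0.0733]
eef_rot: [0.707, 0.0, -0.0, -0.707]
contact_force: [0.1, 0.1, -0.4]
opening: 0.793
```

carry_out(
  offset=[
    [0, 0, 0],
    [0, 0, 0],
    [0, 0, 0],
    [0, 0, 0],
    [0, 0, 0],
  ],
  twist=[0, 0, 0, 0, 0],
  grip=0.03,
  newtons=20,
)

```text
clock: 26.75
tool_pos: [0.4348, 0.2123, 0.0735]
eef_rot: [-0.707, -0.001, 0.0, 0.707]
contact_force: [0.1, -0.0, 5.3]
opening: 0.534
```

carry_out(
  offset=[
    [0, 0, 0.02],
    [0, 0, 0.05],
    [0, 0, 0.06],
    [0.03, -0.03, 0.01],
    [0.04, -0.045, 0],
    [0.04, -0.045, 0],
    [0.04, -0.045, 0],
    [0.03, -0.045, 0],
  ],
  twist=[0, 0, 0, 0, 0, 0, 0, 0],
)

```text
clock: 27.75
tool_pos: [0.6157, 0.0001, 0.2126]
eef_rot: [-0.707, -0.0, 0.0, 0.707]
contact_force: [0.3, 1.0, -1.4]
opening: 0.533
```

carry_out(
  offset=[
    [0.018, -0.018, 0],
    [0, 0, 0],
    [0, 0, 0],
    [0, 0, 0],
  ],
  twist=[0, 0, 0, 0],
)

```text
clock: 28.25
tool_pos: [0.6317, -0.0139, 0.2131]
eef_rot: [-0.707, -0.001, 0.002, 0.707]
contact_force: [0.2, 0.3, -0.2]
opening: 0.531
```

Run:
```python
from h import *
s=get_state(); print(s['tool_pos'],s['opening'],s['contact_force'])
im,p=snap('wrist','w8'); im2,_=snap('side','s8')
b=cv2.resize(im[120:320,130:390],None,fx=3,fy=3,interpolation=cv2.INTER_CUBIC)
cv2.imwrite('pics/l.png',b[:,:,::-1]); print(get_state()['tool_pos'])
```

```text
[ 0.63169395 -0.01392668  0.21306471] 0.530922431452945 [ 0.23747387  0.26700274 -0.23656481]
[ 0.63207604 -0.01457483  0.21315334]
```

View pics/l.png

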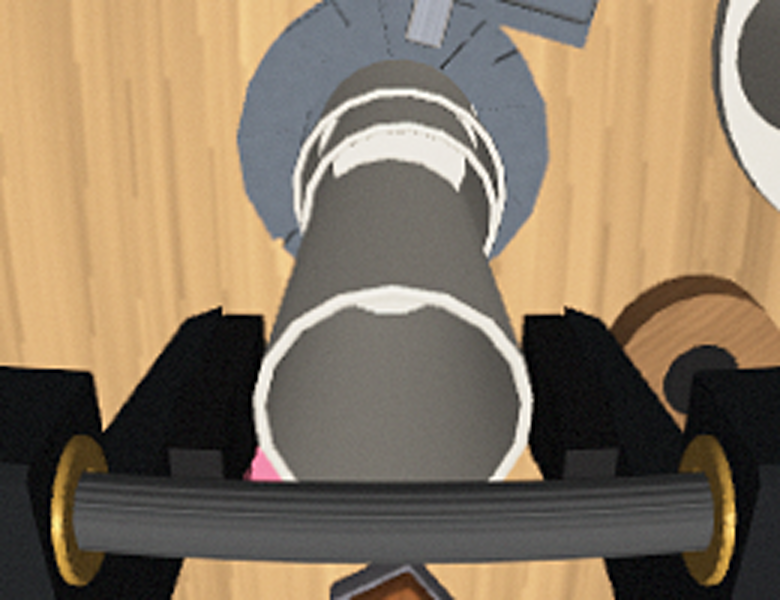

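Run:
```python
from h import *
p=np.load('pics/w8.npy',allow_pickle=True).item()
f=lambda u,v,z:onz('wrist',p,130+(u+.5)/3-.5,120+(v+.5)/3-.5,z).round(4)
z=.0895; print('foot',f(293,185,z),f(507,185,z),f(400,90,z)-[0,.034,0])
z=.1115; print('wide',f(301,220,z),f(505,220,z),f(403,123,z)-[0,.029,0])
z=.213+.0165; print('held',f(254,400,z),f(531,400,z),f(392,285,z)-[0,.024,0])
print(p['eye'])
```

```text
foot [ 0.5999 -0.0163  0.0895] [ 0.6674 -0.016   0.0895] [ 0.6335 -0.0199  0.0895]
wide [ 0.6046 -0.0206  0.1115] [ 0.6643 -0.0204  0.1115] [ 0.6342 -0.0206  0.1115]
held [ 0.6084 -0.0134  0.2295] [ 0.6546 -0.0132  0.2295] [ 0.6313 -0.0163  0.2295]
[0.63132717 0.0608273  0.35858832]
```

carry_out(
  offset=[
    [0.002, -0.004, 0],
    [0, 0, -0.015],
    [0, 0, -0.01],
    [0, 0, 0],
    [0, 0, 0],
  ],
  twist=[0, 0, 0, 0, 0],
)

```text
clock: 28.98
tool_pos: [0.6347, -0.0198, 0.1878]
eef_rot: [-0.707, -0.001, 0.001, 0.707]
contact_force: [-0.7, 0.6, -0.9]
opening: 0.53
```

carry_out(
  offset=[
    [0, 0.001, -0.015],
    [0, 0, -0.015],
    [0, 0, -0.015],
    [0, 0, -0.01],
    [0, 0, -0.008],
    [0, 0, 0],
  ],
  twist=[0, 0, 0, 0, 0, 0],
)

```text
clock: 29.72
tool_pos: [0.6343, -0.019, 0.1243]
eef_rot: [0.707, 0.0, -0.001, -0.707]
contact_force: [0.6, 1.0, -0.9]
opening: 0.531
```

carry_out(
  offset=[
    [0, 0, -0.003],
    [0, 0, -0.002],
    [0, 0, 0],
  ],
  twist=[0, 0, 0],
)

```text
clock: 30.1
tool_pos: [0.6346, -0.019, 0.12]
eef_rot: [0.707, 0.001, -0.001, -0.707]
contact_force: [0.8, -0.1, -1.9]
opening: 0.535
```

Underside ≈0.0465; the floor is expected at ≈0.0435.

carry_out(
  offset=[
    [0, 0, -0.002],
    [0, 0, -0.002],
    [0, 0, 0],
  ],
  twist=[0, 0, 0],
)

```text
clock: 30.48
tool_pos: [0.6348, -0.0189, 0.1162]
eef_rot: [-0.707, -0.001, 0.0, 0.707]
contact_force: [-1.0, -0.6, 1.5]
opening: 0.529
```

carry_out(
  offset=[
    [0, 0, -0.001],
    [0, 0, 0],
  ],
  twist=[0, 0],
)

```text
clock: 30.72
tool_pos: [0.6349, -0.0189, 0.1153]
eef_rot: [0.707, 0.001, -0.0, -0.707]
contact_force: [-0.4, -0.7, 4.1]
opening: 0.53
```

carry_out(
  offset=[
    [0, 0, 0],
    [0, 0, 0],
    [0, 0, 0.03],
    [0, 0, 0.05],
    [0, 0, 0.055],
    [-0.05, -0.02, 0.01],
    [-0.06, -0.03, 0],
    [-0.05, -0.03, 0],
  ],
  twist=[0, 0, 0, 0, 0, 0, 0, 0],
  grip=0.06,
)

```text
clock: 31.72
tool_pos: [0.4767, -0.0975, 0.26]
eef_rot: [0.707, 0.001, -0.001, -0.707]
contact_force: [-0.0, -1.4, 1.3]
opening: 0.683
```

carry_out(
  offset=[
    [-0.033, -0.03, 0],
    [0, -0.03, 0],
    [0, -0.02, 0],
    [0, 0, 0],
    [0, 0, 0],
  ],
  twist=[0, 0, 0, 0, 0],
)

```text
clock: 32.35
tool_pos: [0.4458, -0.1757, 0.2599]
eef_rot: [-0.707, -0.001, 0.001, 0.707]
contact_force: [-0.0, 0.6, 0.4]
opening: 0.685
```

Run:
```python
from h import *
s=get_state(); print(s['tool_pos'],s['opening'],s['contact_force'])
im,p=snap('wrist','w9'); im2,_=snap('side','s9')
b=cv2.resize(im,(800,600),interpolation=cv2.INTER_CUBIC)
b[360:600,440:800]=cv2.resize(im2[130:290,180:420],(360,240))
cv2.imwrite('pics/m.png',b[:,:,::-1])
```

```text
[ 0.44582266 -0.17573891  0.25986126] 0.6849792064226001 [-0.02176443  0.60948308  0.38052521]
```

View pics/m.png

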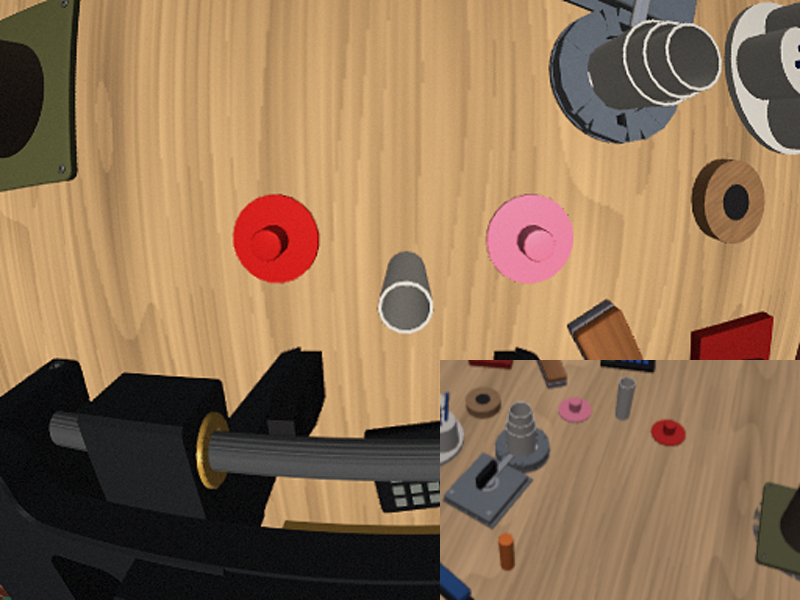

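The wide and mid cups are nested. The slim cup's rim spans x 378–433 and y 281–332.

Run:
```python
from h import *
p=np.load('pics/w9.npy',allow_pickle=True).item()
f=lambda u,v,z:onz('wrist',p,u*.64,v*.64,z).round(4)
P=[f(*a,.108) for a in [(378,306),(433,306),(405,281),(405,332)]];print(P,(P[0]+P[1])/2,(P[2]+P[3])/2)
print(get_state()['tool_pos'])
```

```text
[array([ 0.4259, -0.2021,  0.108 ]), array([ 0.4632, -0.202 ,  0.108 ]), array([ 0.4442, -0.1845,  0.108 ]), array([ 0.4442, -0.221 ,  0.108 ])] [ 0.44455 -0.20205  0.108  ] [ 0.4442  -0.20275  0.108  ]
[ 0.4459195  -0.17555282  0.25994892]
```

carry_out(
  offset=[
    [-0.001, -0.027, 0],
    [0, 0, -0.05],
    [0, 0, -0.05],
    [0, 0, -0.04],
    [0, 0, -0.02],
    [0, 0, -0.01],
    [0, 0, 0],
  ],
  twist=[0, 0, 0, 0, 0, 0, 0],
)

```text
clock: 33.33
tool_pos: [0.4449, -0.2033, 0.0898]
eef_rot: [-0.707, -0.001, 0.001, 0.707]
contact_force: [-0.5, -0.6, 0.4]
opening: 0.68
```

carry_out(
  offset=[
    [0, 0, 0],
    [0, 0, 0],
    [0, 0, 0],
    [0, 0, 0],
    [0, 0, 0],
  ],
  twist=[0, 0, 0, 0, 0],
  grip=0.02,
  newtons=20,
)

```text
clock: 33.95
tool_pos: [0.445, -0.2042, 0.0906]
eef_rot: [0.707, 0.001, -0.0, -0.707]
contact_force: [-1.7, 0.3, 6.6]
opening: 0.416
```

carry_out(
  offset=[
    [0, 0, 0.02],
    [0, 0, 0.05],
    [0, 0, 0.06],
    [0.03, 0.03, 0.02],
    [0.045, 0.04, 0],
    [0.045, 0.04, 0],
    [0.04, 0.04, 0],
    [0.028, 0.03, 0],
  ],
  twist=[0, 0, 0, 0, 0, 0, 0, 0],
)

```text
clock: 34.95
tool_pos: [0.6339, -0.0214, 0.2396]
eef_rot: [-0.707, -0.001, 0.001, 0.707]
contact_force: [0.2, -0.8, -1.3]
opening: 0.418
```

carry_out(
  offset=[
    [0, 0.002, 0],
    [0, 0, 0],
    [0, 0, 0],
    [0, 0, 0],
  ],
  twist=[0, 0, 0, 0],
)

```text
clock: 35.45
tool_pos: [0.6322, -0.0233, 0.24]
eef_rot: [0.707, -0.0, -0.0, -0.707]
contact_force: [-0.6, 0.4, -0.7]
opening: 0.416
```

Run:
```python
from h import *
s=get_state(); print(s['tool_pos'],s['opening'],s['contact_force'])
im,p=snap('wrist','w10')
b=cv2.resize(im[120:320,130:390],None,fx=3,fy=3,interpolation=cv2.INTER_CUBIC)
cv2.imwrite('pics/n.png',b[:,:,::-1]); print(get_state()['tool_pos'])
```

```text
[ 0.63218457 -0.02330893  0.24004176] 0.4162745932407173 [-0.59472872  0.44439924 -0.71720092]
[ 0.63233308 -0.02302537  0.24007695]
```

View pics/n.png

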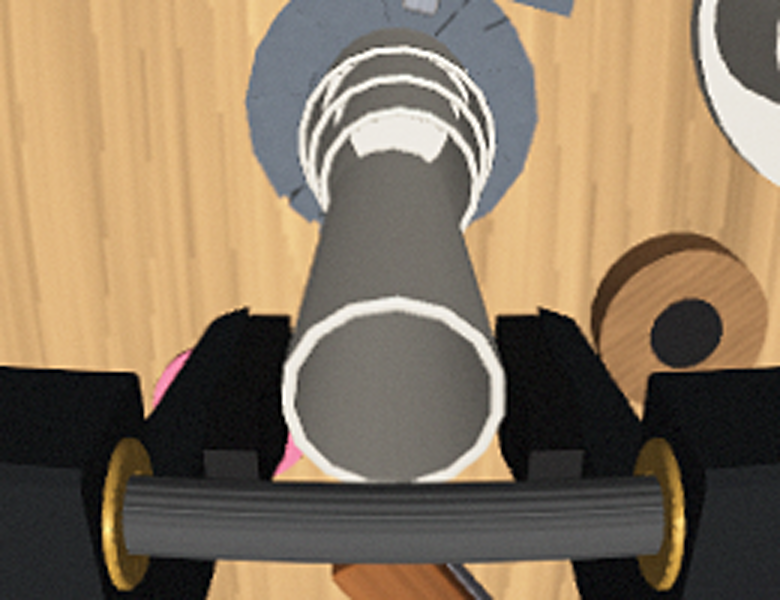

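Run:
```python
from h import *
p=np.load('pics/w10.npy',allow_pickle=True).item()
f=lambda u,v,z:onz('wrist',p,130+(u+.5)/3-.5,120+(v+.5)/3-.5,z).round(4)
z=.0895; print('foot',f(299,135,z),f(495,135,z),f(397,46,z)-[0,.034,0])
z=.1115; print('wide',f(398,76,z)-[0,.029,0])
z=.133; print('mid',f(317,185,z),f(481,185,z),f(400,109,z)-[0,.024,0])
z=.24+.0175; print('held',f(283,388,z),f(505,388,z),f(394,297,z)-[0,.019,0],f(394,482,z)+[0,.019,0])
```

```text
foot [ 0.6    -0.0157  0.0895] [ 0.6669 -0.0158  0.0895] [ 0.6334 -0.0194  0.0895]
wide [ 0.6336 -0.021   0.1115]
mid [ 0.6096 -0.021   0.133 ] [ 0.6581 -0.021   0.133 ] [ 0.6341 -0.0222  0.133 ]
held [ 0.6141 -0.0197  0.2575] [ 0.6504 -0.0198  0.2575] [ 0.6322 -0.0223  0.2575] [ 0.6322 -0.0194  0.2575]
```

carry_out(
  offset=[
    [0.002, 0, 0],
    [0, 0, -0.01],
    [0, 0, -0.015],
    [0, 0, -0.02],
    [0, 0, -0.02],
    [0, 0, -0.015],
    [0, 0, 0],
  ],
  twist=[0, 0, 0, 0, 0, 0, 0],
)

```text
clock: 36.38
tool_pos: [0.6337, -0.0219, 0.1582]
eef_rot: [0.707, -0.0, -0.002, -0.707]
contact_force: [-0.1, -0.9, -1.0]
opening: 0.421
```

carry_out(
  offset=[
    [0, 0, -0.01],
    [0, 0, -0.005],
    [0, 0, -0.002],
    [0, 0, 0],
  ],
  twist=[0, 0, 0, 0],
)

```text
clock: 36.88
tool_pos: [0.6348, -0.0219, 0.143]
eef_rot: [-0.707, -0.001, 0.001, 0.707]
contact_force: [0.8, 0.2, -1.0]
opening: 0.421
```

carry_out(
  offset=[
    [0, 0, -0.002],
    [0, 0, -0.002],
    [0, 0, 0],
  ],
  twist=[0, 0, 0],
)

```text
clock: 37.25
tool_pos: [0.6346, -0.0219, 0.1388]
eef_rot: [0.707, 0.001, -0.001, -0.707]
contact_force: [-0.4, 0.3, -1.8]
opening: 0.417
```

carry_out(
  offset=[
    [0, 0, -0.001],
    [0, 0, -0.001],
    [0, 0, 0],
  ],
  twist=[0, 0, 0],
)

```text
clock: 37.62
tool_pos: [0.6349, -0.0218, 0.1373]
eef_rot: [-0.707, -0.001, 0.0, 0.707]
contact_force: [-0.5, -0.2, 1.6]
opening: 0.419
```

carry_out(
  offset=[
    [0, 0, -0.001],
    [0, 0, 0],
  ],
  twist=[0, 0],
)

```text
clock: 37.88
tool_pos: [0.6349, -0.0218, 0.1361]
eef_rot: [-0.707, -0.001, 0.0, 0.707]
contact_force: [-0.0, 0.3, 3.7]
opening: 0.416
```

carry_out(
  offset=[
    [0, 0, 0],
    [0, 0, 0],
    [0, 0, 0.02],
    [0, 0, 0.04],
    [0, 0, 0.04],
    [-0.05, 0.01, 0.01],
    [-0.05, 0.02, 0],
    [-0.03, 0.02, 0],
  ],
  twist=[0, 0, 0, 0, 0, 0, 0, 0],
  grip=0.05,
)

```text
clock: 38.88
tool_pos: [0.5022, 0.0282, 0.2461]
eef_rot: [0.707, 0.0, -0.001, -0.707]
contact_force: [0.1, 0.0, 0.2]
opening: 0.565
```

carry_out(
  offset=[
    [-0.05, 0.02, 0],
    [0, 0, 0],
    [0, 0, 0],
    [0, 0, 0],
  ],
  twist=[0, 0, 0, 0],
)

```text
clock: 39.38
tool_pos: [0.4561, 0.0477, 0.246]
eef_rot: [-0.707, -0.001, -0.0, 0.707]
contact_force: [0.2, -0.0, -0.3]
opening: 0.565
```

Run:
```python
from h import *
a,p=snap('wrist','w11'); b,_=snap('side','s11'); c,_=snap('scene','c11')
o=np.zeros((600,800,3),np.uint8)
o[:300,:400]=cv2.resize(a,(400,300)); o[:300,400:]=cv2.resize(b,(400,300))
o[300:,:400]=cv2.resize(b[130:250,190:350],(400,300),interpolation=cv2.INTER_CUBIC)
o[300:,400:]=cv2.resize(c[130:250,170:330],(400,300),interpolation=cv2.INTER_CUBIC)
cv2.imwrite('pics/o.png',o[:,:,::-1]); print(get_state()['tool_pos'],get_state()['clock'])
```

```text
[0.45548856 0.04783258 0.24578813] 39.525
```

View pics/o.png

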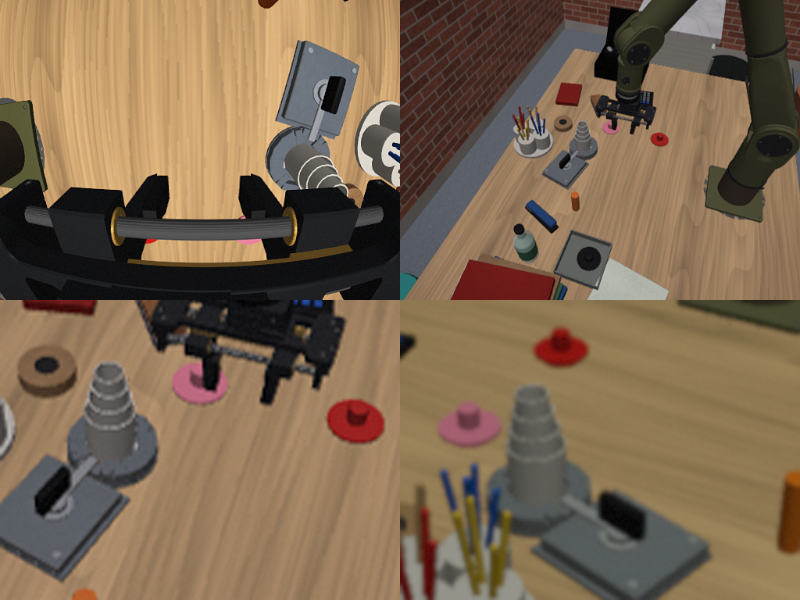

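The composite shows all four cups nested upright with even steps, the latch arm pointing at the cup, and the cap in the tray. The robot is clear of everything.

```bash
python3 -c "
from plant import job; print(job.finish_job())"
```

```text
the job is handed in; nothing more can be done
None
```

The cup tower is up and the job is handed in, at about 39.5 s of the 208 s allowed. The hand-in gave no verdict.

**What I did:**
1. I lifted the black dust cap off the socket and laid it in the grey tray.
2. I pushed the foot cup down until it bottomed at about 29 N. I then turned it clockwise about 63° to its stop, where the moment read 1.4 N m.
3. Only after that did I swing the latch knob clockwise about 80°.
4. I nested the wide, mid and slim cups in that order. All three were there.

**Last checks:**
- **Tower:** the final pictures show four upright cups with even steps between the rims.
- **Latch:** the arm points at the socket and stayed there after I let go.
- **Cap and other things:** the cap is in the tray, and I touched nothing else; the things the final pictures show are still in place.
- **Lock:** when the wide cup touched down, it put the foot cup's underside about 16 mm below the dock's top, which matches a locked cup lifted by its spring.
- **Seating:** the wide, mid and slim cups touched down at about 39.5, 42–43 and 46–47 mm. Each step should be 4 mm, so these are within 1–2 mm of full seating.

No check failed. Position readings of the same point differed by 1–3 mm between wrist-camera pictures. The early scene-camera points were up to 15 mm off, so I used the wrist camera instead.

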